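Nest the saucepans with their handles fanned

ROBOT

A 6-joint arm with a two-finger parallel gripper is mounted at the origin on the work surface. World frame = base frame: x ahead of the robot, y to its left, z up, the work surface at z = 0. Lengths are in m, angles in rad, forces in N, time in s.
With the tool pointing down it reaches from about 0.375 to 0.9 m from the base axis. Payload 3.1 kg.
Tool frame: the origin (TCP) lies midway between the tips of the shut fingers; the grasp point (between the pads) lies 19 mm behind it; x points along the fingers, z is the direction in which the jaws open and shut, and the axes are right-handed (so a half turn about x gives the same grasp; the last joint's range is limited). The gripper opens to 87 mm and grips with 3 to 60 N. Pads are 19 mm wide; open, the fingers measure 117 mm over their backs; the gripper's body (75 mm by 190 mm) begins 51 mm behind the grasp point.
Start: joints at [-1.437, 0.527, 1.433, -0, 1.181, -0.178], TCP at [0.192, -0.595, 0.223] pointing down, gripper open.
Joint ranges: [-3.08, 3.08], [-0.75, 2.2], [0.22, 2.44], [-1.43, 4.57], [0, 2.65], [-2.85, 2.85]. Speed limits (rad/s): [2.79, 2.79, 3.14, 3.14, 3.14, 3.14].

INTERFACE

Orientations are given as a unit quaternion [x, y, z, w].
In Python, from rig import readout, imaging, robot gives the robot as it stands. The module is installed in compiled form; this text tells all that it offers.
- The arm moves only by the tool play_rows, never from a script. Its argument "rows" is text: rows parted by semicolons, each of 7 numbers parted by spaces: the turn, a rotation vector about the tool's x, y, z in rad, then the shift along the tool's x, y, z in mm, then the closure, from 0 (fully open) to 1 (shut). In form: ax ay az tx ty tz gripper; .... A call has 1 to 8 rows; each row shifts and turns the commanded pose from where the row before left it, along the tool's axes as they then stand; what a row does not reach is not made up. A row lasts 1/12 s, in which the tool goes at most 41.7 mm and 7.16 degrees, less where a joint would pass 70% of its speed; a pose out of reach is approached as far as the arm can. A call with a gripper value outside its range is refused whole. The fingers move at their own pace and stop on an object; "squeeze" is the grip in N (left out, the last holds). Time passes only in rows, so rows that do not move let the fingers close. It gives the time, the measured TCP pose, the force and the opening at its end, in the units of the state.
- readout.get_obs(): the state, without advancing time (a new reading comes with each control period).
- imaging.camera(name): name is "scene" or "top" or "wrist"; returns the picture (400x640x3 uint8, blue, green, red); there is no depth.
- imaging.camera_info(name): a dict with "K" (3x3 intrinsics, pixels), "world_to_cam" (4x4, takes a point from world to camera coordinates). Camera axes: x right, y down, z forward; pixel columns grow to the right and rows downward; lengths in m; the calibration is good to about 2 mm. A picture is of the moment at which its call begins: read the wrist's pose just before it. camera_info takes no time and is no camera call; for the wrist camera it gives the pose at the moment of the call.
- robot.hand_in(): hands the job in, once; it reports no verdict.
The state is a dict: "time": time; "q": joint angles; "joint_velocities": joint speeds; "joint_torque": joint torques, N m; "position": TCP position; "tool_rot": TCP orientation; "ft_force": force on the tool from outside, world axes, zero at the start; "moment": the same for the moment, N m; "grip_width": finger opening in m.
Only numpy, scipy, OpenCV 4.12 (cv2) and the standard library are available. Lean on these libraries where they do the work, as an engineer would, in place of code of your own. Each camera call takes 0.05 s, during which the arm holds its last target. There are 200 camera calls.

TASK

Put the saucepans away as a nest on the worktop: set the medium saucepan inside the large one where that stands, then the small saucepan inside the medium one, each sitting flat on the bottom of the pan around it and set down, not dropped. Fan the handles like spread fingers: the medium handle turned about 45 degrees round from the large one, to either side, and the small handle about 45 degrees further the same way round. The shallow dark frying pan is not part of the set.

Things in the scene. Friction and masses are not known exactly. Their poses are not given: they have to be found in the camera images.
- large_centre (a point): Large bare-steel saucepan (sizes in mm): 160 across, rim 64 high, wall 3, bottom 6, about 650 g. Level handle along -x: bar 16 wide, 14 deep, mid-height 8 above the rim, 95 to 205 from the pan's axis. Point: on the pan's axis, 32 above its underside; z up. Stands on the worktop (z = 0), the middle one of the three, handle roughly towards the robot.
- medium_handle (a point): Medium bare-steel saucepan (sizes in mm): 124 across, rim 84 high, wall 3, bottom 6, about 280 g. Level handle along -x: bar 16 wide, 14 deep, mid-height 8 above the rim, 77 to 187 from the pan's axis. Point: mid-bar, 92 above the underside, to pinch; z up, pan's axis 95 along +x. Starts on the worktop left or right of the large pan, handle towards the robot. Seated: underside 6 above the large pan's, 15 play all round.
- small_handle (a point): Small bare-steel saucepan (sizes in mm): 88 across, rim 104 high, wall 3, bottom 6, about 200 g. Level handle along -x: bar 16 wide, 14 deep, mid-height 8 above the rim, 59 to 169 from the pan's axis. Point: mid-bar, 112 above the underside, to pinch; z up, pan's axis 80 along +x. Starts on the worktop opposite the medium pan, handle towards the robot. Seated: underside 6 above the medium pan's, 15 play all round.
Mind the look-alikes: they are no part of the job. What is shaped like the part that bears medium_handle but red is not meant.

How it is judged:
By the outcome, as a careful person would: the job done as asked, in the order asked, and still so for the second after the job is handed in, with the robot touching nothing.
It also fails if it takes over 61 s, if anything falls off the work surface, if the arm or the gripper's body presses on something with over 40 N, if the wrist force passes 120 N, or if a joint passes its speed limit or range.

## Working session

There is one attempt and no reset: what is moved stays moved. The work goes in short steps, Python scripts to look and compute and a tool call to move; the robot and the scene stay as the last step left them, time stands still between calls to the robot, and variables do not carry over. Pictures are saved under pics/ and viewed, about 8 in all and at most 12, crops included, and the job is handed in when it is done.

Besides the shell and the picture viewer there is one more tool, called after "Emit:" as name(argument=value, ...) on one line, values as JSON. play_rows: Moves the arm, as the interface text tells. Its arguments: {"type":"object","properties":{"rows":{"type":"string"},"squeeze":{"type":"number"}},"required":["rows"]}

```bash
mkdir -p pics; python3 - <<'E'
from rig import readout, imaging
import cv2
o=readout.get_obs(); print(o)
for n in("top","scene"):
    im=imaging.camera(n); cv2.imwrite(f"pics/{n}0.png",im)
    c=imaging.camera_info(n); print(n,c)
E
```

```text
{'time': 0.0, 'q': array([-1.43648069e+00,  5.28436335e-01,  1.43390557e+00,  1.04721889e-06,
        1.18135909e+00, -1.78456449e-01]), 'joint_velocities': array([ 0.0016471 ,  0.00051765, -0.0011563 , -0.00046123, -0.00038919,
       -0.00038328]), 'joint_torque': array([-9.55767791e-04, -4.40048540e+01, -1.76591331e+01,  6.33046520e-02,
        5.83553617e-02, -1.86963684e-04]), 'position': array([ 0.19226674, -0.59393223,  0.2215889 ]), 'tool_rot': array([ 0.41656232,  0.57228767, -0.41548467,  0.57125752]), 'ft_force': array([0.02973729, 0.26464577, 0.00072491]), 'moment': array([ 0.00237126, -0.011082  , -0.01068344]), 'grip_width': 0.0868870755408415}
top {'K': array([[496.60784969,   0.        , 314.88394043],
       [  0.        , 496.60784969, 196.25435752],
       [  0.        ,   0.        ,   1.        ]]), 'world_to_cam': array([[-0.02871789, -0.99955488,  0.00808251, -0.02780842],
       [-0.99830256,  0.02827017, -0.05091955,  0.38789611],
       [ 0.05066839, -0.00953109, -0.99867005,  1.56307871],
       [ 0.        ,  0.        ,  0.        ,  1.        ]])}
scene {'K': array([[452.35999446,   0.        , 311.42321844],
       [  0.        , 452.35999446, 201.68809837],
       [  0.        ,   0.        ,   1.        ]]), 'world_to_cam': array([[-0.41882606,  0.90804493, -0.00625584,  0.1970352 ],
       [ 0.75471641,  0.34425741, -0.5584711 , -0.22394802],
       [-0.50496323, -0.23862363, -0.82950039,  1.41907587],
       [ 0.        ,  0.        ,  0.        ,  1.        ]])}
```

View pics/top0.png

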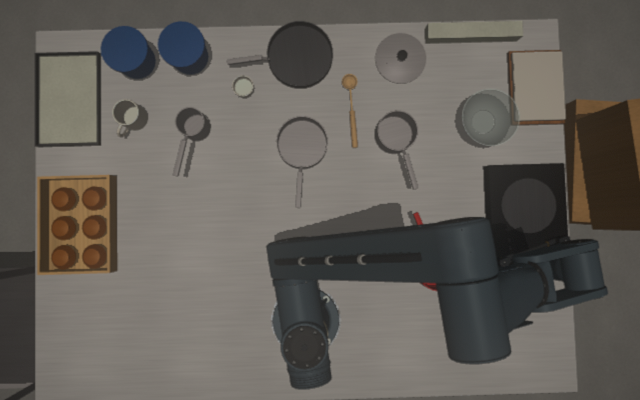

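View pics/scene0.png

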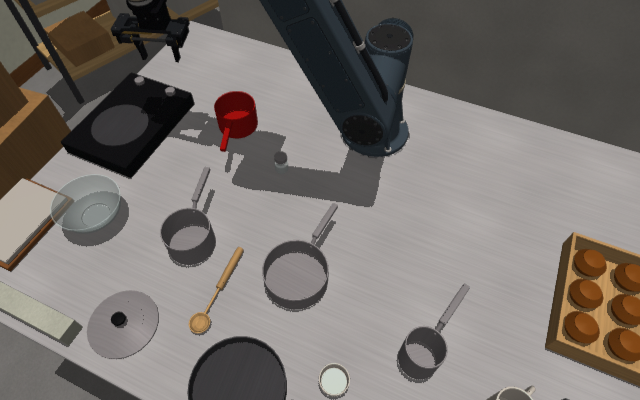

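Top view: the candidates are large (302,143), medium (396,132) right, small (191,125) left. All are bare steel with handles towards the robot. Look-alikes are the red pan (430,250), the frying pan (300,55), the lid (400,57) and the cup (127,112). I'll confirm with an enlarged crop.

```bash
cat > h.py <<'E'
import numpy as np, cv2
from rig import readout, imaging
from scipy.spatial.transform import Rotation as R
def ray(name,uv,z,info=None):
    c=info or imaging.camera_info(name); T=c["world_to_cam"]; Rm=T[:3,:3]; o=-Rm.T@T[:3,3]
    d=Rm.T@np.linalg.solve(c["K"],[uv[0],uv[1],1]); return o+d*(z-o[2])/d[2]
def proj(name,p,info=None):
    c=info or imaging.camera_info(name); q=c["world_to_cam"][:3,:3]@p+c["world_to_cam"][:3,3]; q=c["K"]@q; return q[:2]/q[2]
E
python3 - <<'E'
from h import *
im=cv2.imread("pics/top0.png")
c=im[100:215,165:425]; cv2.imwrite("pics/crop1.png",cv2.resize(c,None,fx=3,fy=3,interpolation=cv2.INTER_CUBIC))
for n,uv,z in(("L",(302,143),.064),("M",(396,132),.084),("S",(191,125),.104)): print(n,ray("top",uv,z))
E
```

```text
L [ 0.54922447 -0.00344827  0.064     ]
M [ 0.57187231 -0.29047826  0.084     ]
S [0.60619641 0.32667107 0.104     ]
```

View pics/crop1.png

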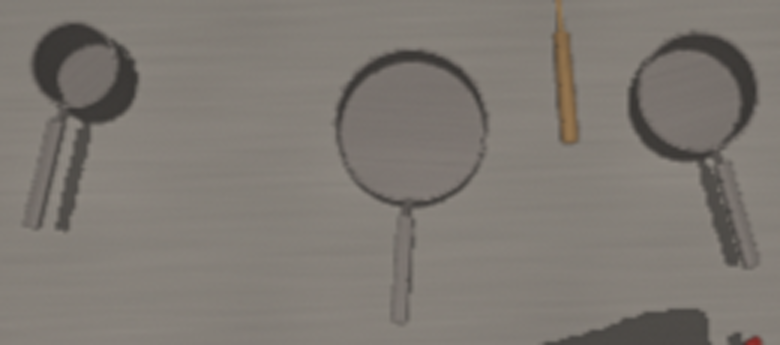

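The crop confirms the three bare-steel pans with sizes 160/124/88 in ratio. Crop pixels for rim centre and handle end: large (411,128)/(400,322), medium (695,94)/(750,267), small (77,67)/(33,228).

```bash
python3 - <<'E'
from h import *
for n,c,e,h,L in(("L",(411,128),(400,322),.064,205),("M",(695,94),(750,267),.084,187),("S",(77,67),(33,228),.104,169)):
    f=lambda p:(p[0]/3+165-.33,p[1]/3+100-.33)
    C=ray("top",f(c),h);E=ray("top",f(e),h+.015);d=(E-C)[:2]
    g={'L':150,'M':95,'S':80}[n]/1e3; u=d/np.hypot(*d)
    print(n,C,E,"len",np.hypot(*d)*1e3,L,"ang",np.degrees(np.arctan2(d[1],d[0])),"grasp",C[:2]+u*g, np.hypot(*(C[:2]+u*g)))
o=readout.get_obs(); print(R.from_quat(o["tool_rot"]).as_matrix())
# wrist cam in tool frame
T=imaging.camera_info("wrist"); W=np.linalg.inv(T["world_to_cam"]); print(R.from_quat(o["tool_rot"]).as_matrix().T@np.c_[W[:3,:3],W[:3,3]-o["position"]]);print(T["K"])
E
```

```text
L [ 0.55130523 -0.00249032  0.064     ] [0.3523524  0.01376993 0.079     ] len 199.6161921771436 205 ang 175.32765073103076 grasp [0.40180371 0.00972831] 0.40192146114721716
M [ 0.5748992  -0.29161694  0.084     ] [ 0.39670676 -0.33744778  0.099     ] len 183.99188626117615 187 ang -165.5762326220344 grasp [ 0.48289361 -0.31528064] 0.5767045382119673
S [0.61530202 0.32850769 0.104     ] [0.45375405 0.37060491 0.119     ] len 166.9428736459488 169 ang 165.39431331874272 grasp [0.53788729 0.34868093] 0.6410156954675711
[[-2.43677668e-04  9.51483175e-01  3.07700681e-01]
 [ 1.96213649e-03  3.07700553e-01 -9.51481224e-01]
 [-9.99998045e-01  3.71896009e-04 -1.94191961e-03]]
[[ 6.35651275e-04 -3.02572227e-01  9.53126247e-01 -1.62909395e-01]
 [ 1.28417901e-03 -9.53125407e-01 -3.02572816e-01  8.24823363e-02]
 [ 9.99998973e-01  1.41631552e-03 -2.17298476e-04 -3.61777268e-04]]
[[281.35287713   0.         316.55845239]
 [  0.         281.35287713 198.95212566]
 [  0.           0.           1.        ]]
```

Emit:
play_rows(rows="0.061 0 0 0 0 0 0.3; 0 0 0 0 30 -16.5 0.3; 0 0 0 0 30 -16.5 0.3; 0 0 0 0 30 -16.5 0.3; 0 0 0 0 30 -16.5 0.3; 0 0 0 0 30 -16.5 0.3; 0 0 0 0 30 -16.5 0.3; 0 0 0 0 30 -16.5 0.3", squeeze=60)

```text
time: 0.77
position: [0.3677, -0.4289, 0.2222]
tool_rot: [0.433, 0.559, -0.433, 0.558]
ft_force: [0.7, -0.2, 0.4]
grip_width: 0.0612
```

Emit:
play_rows(rows="0 0 0 10 30 -16.5 0.3; 0 0 0 10 30 -16.5 0.3; 0 0 0 10 30 -16.5 0.3; 0 0 0 10 30 -16.5 0.3; 0 0 0 0 0 0 0.3; 0 0 0 0 0 0 0.3")

```text
time: 1.27
position: [0.4672, -0.3346, 0.1815]
tool_rot: [0.432, 0.561, -0.432, 0.559]
ft_force: [-0.6, 0.0, -0.5]
grip_width: 0.0608
```

```bash
python3 - <<'E'
from h import *
o=readout.get_obs(); c=imaging.camera_info("wrist"); im=imaging.camera("wrist"); cv2.imwrite("pics/w1.png",im)
np.savez("w1.npz",**c); m=R.from_quat(o["tool_rot"]).as_matrix()
print(o["position"],o["grip_width"],np.degrees(np.arctan2(m[1,2],m[0,2])))
E
```

```text
[ 0.46719372 -0.33461946  0.18148761] 0.0608309584228601 -75.34778750104674
```

View pics/w1.png

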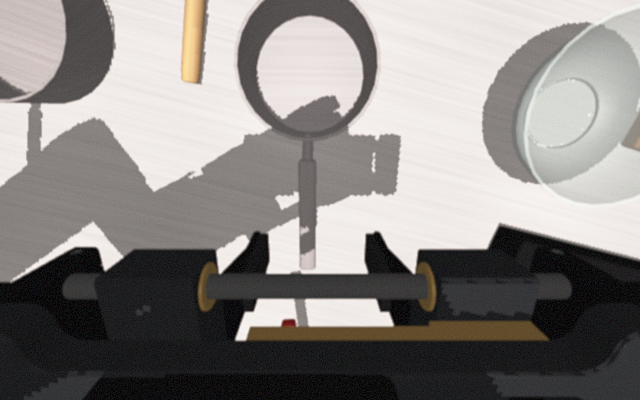

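The wrist view shows the medium handle between the open fingers, bar from (308,160) to (308,268). The rim spans columns 236–380 with its bottom at row 138. The red pan is behind at (288,322) and clear.

```bash
python3 - <<'E'
from h import *
c=dict(np.load("w1.npz"))
a=ray("",(308,160),.099,c);b=ray("",(308,268),.099,c);l=ray("",(236,62),.084,c);r=ray("",(380,62),.084,c)
print(a,b,np.linalg.norm(a-b),l,r,np.linalg.norm(l-r),(l+r)/2)
u=(b-a)/np.linalg.norm(b-a); print(np.degrees(np.arctan2(u[1],u[0])))
g=a+u*.013; g[2]=.073; print("grasp",g)
o=readout.get_obs(); m=R.from_quat(o["tool_rot"]).as_matrix(); print("tool shift mm",m.T@(g-o["position"])*1e3)
E
```

```text
[ 0.50414189 -0.31661117  0.099     ] [ 0.39963163 -0.34304634  0.099     ] 0.10780172116575668 [ 0.5664169  -0.23790322  0.084     ] [ 0.5971386  -0.35498701  0.084     ] 0.12104724274043005 [ 0.58177775 -0.29644512  0.084     ]
-165.8051479635745
grasp [ 0.49153881 -0.31979904  0.073     ]
tool shift mm [109.04144806  28.22258295  -9.49927735]
```

Emit:
play_rows(rows="0 0 0 0 28 -9.5 0.3; 0 0 0 35 0 0 0.3; 0 0 0 35 0 0 0.3; 0 0 0 25 0 0 0.3; 0 0 0 14 0 0 0.3; 0 0 0 0 0 0 0.3; 0 0 0 0 0 0 0.3")

```text
time: 1.9
position: [0.4905, -0.3217, 0.0733]
tool_rot: [0.434, 0.559, -0.434, 0.558]
ft_force: [0.0, -0.3, 0.6]
grip_width: 0.0611
```

```bash
python3 - <<'E'
from h import *
o=readout.get_obs(); m=R.from_quat(o["tool_rot"]).as_matrix()
print(o["position"], m.T@(np.array([.4915,-.3198,.073])-o["position"])*1e3, m, o["ft_force"])
E
```

```text
[ 0.49053644 -0.32173488  0.07331034] [ 0.31048565  1.4120344  -1.63654336] [[-8.27993940e-04  9.68984195e-01  2.47121315e-01]
 [ 4.86121927e-04  2.47121761e-01 -9.68984313e-01]
 [-9.99999539e-01 -6.82182049e-04 -6.75659785e-04]] [ 0.00225271 -0.31904525  0.63085861]
```

Emit:
play_rows(rows="0 0 0 0 1.5 -1.5 0.6; 0 0 0 0 0 0 0.8; 0 0 0 0 0 0 1; 0 0 0 0 0 0 1; 0 0 0 0 0 0 1; 0 0 0 0 0 0 1; 0 0 0 0 0 0 1; 0 0 0 0 0 0 1", squeeze=60)

```text
time: 2.57
position: [0.4926, -0.3186, 0.0736]
tool_rot: [0.433, 0.559, -0.433, 0.559]
ft_force: [-0.2, 0.3, 1.9]
grip_width: 0.0156
```

Emit:
play_rows(rows="0 0 0 -5 0 0 1; 0 0 0 -12 0 0 1; 0 0 0 -18 0 0 1; 0 0 0 -20 0 0 1; 0 0 0 -20 0 0 1; 0 0 0 -20 0 0 1; 0 0 0 -15 0 0 1; 0 0 0 0 0 0 1")

```text
time: 3.23
position: [0.4942, -0.32, 0.1875]
tool_rot: [0.433, 0.556, -0.433, 0.561]
ft_force: [0.4, 0.2, -3.3]
grip_width: 0.0153
```

```bash
python3 - <<'E'
from h import *
o=readout.get_obs(); m=R.from_quat(o["tool_rot"]).as_matrix()
print(o["position"],o["grip_width"],o["ft_force"],o["moment"],np.degrees(np.arctan2(m[1,2],m[0,2])))
cv2.imwrite("pics/m2.png",np.hstack([cv2.resize(imaging.camera("scene")[50:310,60:360],None,fx=1.3,fy=1.3),cv2.resize(imaging.camera("top")[80:280,260:520],(390,338))]))
E
```

```text
[ 0.49417366 -0.32001965  0.18754335] 0.015262459430542186 [ 0.38639964  0.21019126 -3.29008709] [-0.12749162  0.17443488 -0.00177925] -75.56062518846414
```

View pics/m2.png

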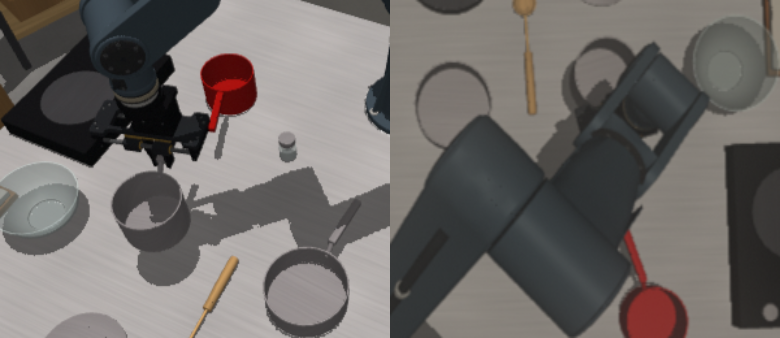

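Emit:
play_rows(rows="-0.113 0 0 0 0 0 1; -0.113 0 0 0 0 0 1; -0.113 0 0 0 0 0 1; -0.113 0 0 0 0 0 1; 0 0 0 0 20 -5 1; 0 0 0 0 30 -7 1; 0 0 0 0 30 -7 1; 0 0 0 0 30 -7 1")

```text
time: 4.0
position: [0.5588, -0.2263, 0.1816]
tool_rot: [0.298, 0.643, -0.297, 0.64]
ft_force: [0.0, 0.3, -3.3]
grip_width: 0.0151
```

Emit:
play_rows(rows="0 0 0 0 30 -7 1; 0 0 0 0 20 -2 1; 0 0 0 0 0 0 1; 0 0 0 0 0 0 1")

```text
time: 4.33
position: [0.5912, -0.1869, 0.1817]
tool_rot: [0.296, 0.643, -0.296, 0.641]
ft_force: [0.1, -1.1, -2.6]
grip_width: 0.0151
```

```bash
python3 - <<'E'
from h import *
o=readout.get_obs(); c=imaging.camera_info("wrist"); im=imaging.camera("wrist"); cv2.imwrite("pics/w3.png",im)
np.savez("w3.npz",**c); m=R.from_quat(o["tool_rot"]).as_matrix()
print(o["position"],o["grip_width"],np.degrees(np.arctan2(m[1,2],m[0,2])))
print(proj("",np.array([.5513,-.0025,.064]),c))
E
```

```text
[ 0.59122123 -0.18689542  0.18169132] 0.015072527086541112 -49.517214486189054
[142.09543653 101.86331269]
```

View pics/w3.png

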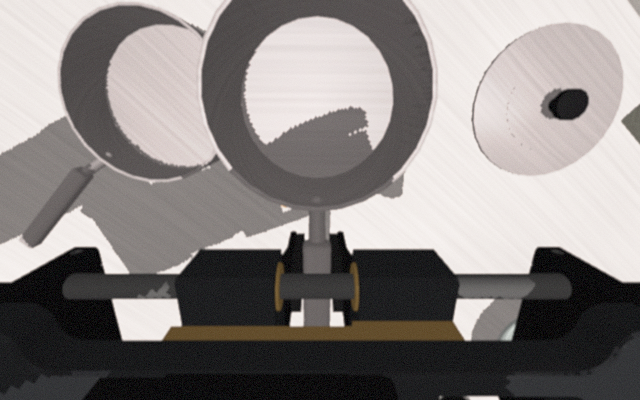

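The wrist view shows large rim edge points (60,75), (80,25), (125,3), (150,181) and its handle from (93,165) to (34,243). The held medium pan's rim spans columns 201–436, handle at column 318, and looks level.

```bash
python3 - <<'E'
from h import *
from scipy.optimize import least_squares
c=dict(np.load("w3.npz"))
P=np.array([ray("",p,.064,c)[:2] for p in((60,75),(78,27),(125,3),(185,16),(150,181),(205,169))])
s=least_squares(lambda q:np.hypot(*(P-q[:2]).T)-q[2],[.55,0,.08]); print(s.x,s.fun)
s2=least_squares(lambda q:np.hypot(*(P-q[:2]).T)-.08,[.55,0]); print(s2.x,s2.fun)
a=ray("",(86,174),.079,c);b=ray("",(34,243),.079,c);d=(b-a)[:2];print(a,b,np.degrees(np.arctan2(d[1],d[0])))
e=b[:2]-s2.x;print(np.degrees(np.arctan2(e[1],e[0])),np.hypot(*e))
# held medium: rim z ~ TCP+.019-.008 
z=.1817+.011
l=ray("",(201,75),z,c);r=ray("",(436,75),z,c);print(l,r,np.linalg.norm(l-r),(l+r)/2)
bt=ray("",(318,208),z,c); u=np.array([np.cos(np.radians(40.4)),np.sin(np.radians(40.4))]);print("axis",bt[:2]+.062*u)
E
```

```text
[ 0.55719171 -0.00664723  0.08008623] [ 0.00116809 -0.000611   -0.00138224  0.00130077 -0.00025124 -0.00022438]
[ 0.5571876  -0.00661492] [ 0.00122333 -0.00055605 -0.00131609  0.00138652 -0.00015193 -0.00010808]
[ 0.46328246 -0.00156674  0.079     ] [0.35963422 0.0059727  0.079     ] 175.83959628271202
176.35418097798748 0.19795400195717786
[ 0.62880212 -0.07826443  0.1927    ] [ 0.70457812 -0.16689469  0.1927    ] 0.1166075668612211 [ 0.66669012 -0.12257956  0.1927    ]
axis [ 0.66069677 -0.1278758 ]
```

Emit:
play_rows(rows="0 0 0 0 0 -15 1; 0 0 0 0 0 -28 1; 0 0 0 0 0 -30 1; 0 0 0 0 0 -30 1; 0 0 0 0 0 -30 1; 0 0 0 0 0.5 -18 1; 0 0 0 0 0.5 -8.5 1; 0 0 0 0 0 0 1")

```text
time: 5.05
position: [0.4872, -0.0655, 0.1833]
tool_rot: [0.297, 0.643, -0.297, 0.641]
ft_force: [-0.1, -0.5, -3.5]
grip_width: 0.0155
```

Emit:
play_rows(rows="0 0 0 0 0 0 1; 0 0 0 15 0 0 1; 0 0 0 15 0 0 1; 0 0 0 0 0 0 1; 0 0 0 0 0 0 1")

```text
time: 5.47
position: [0.4901, -0.0674, 0.153]
tool_rot: [0.297, 0.642, -0.298, 0.641]
ft_force: [0.6, 0.5, -3.5]
grip_width: 0.0155
```

```bash
python3 - <<'E'
from h import *
o=readout.get_obs(); m=R.from_quat(o["tool_rot"]).as_matrix()
j=np.arctan2(m[1,2],m[0,2]); u=-np.array([-np.sin(j),np.cos(j)]);u=m[:2,1]
ax=o["position"][:2]+.0895*u
print(o["position"],np.degrees(j),"axis",ax,"tool shift",m.T@np.r_[np.array([.5572,-.0066])-ax,0]*1e3,"m pitch",m[:,0])
im=imaging.camera("scene"); cv2.imwrite("pics/s4.png",cv2.resize(im[120:340,180:440],None,fx=2.5,fy=2.5))
E
```

```text
[ 0.49010721 -0.0674004   0.1529994 ] -49.75202074189587 axis [ 0.55841853 -0.00957471] tool shift [ 9.90793446e-04  9.91897450e-01 -3.05775091e+00] m pitch [-7.18122674e-04  3.89069614e-05 -9.99999741e-01]
```

View pics/s4.png

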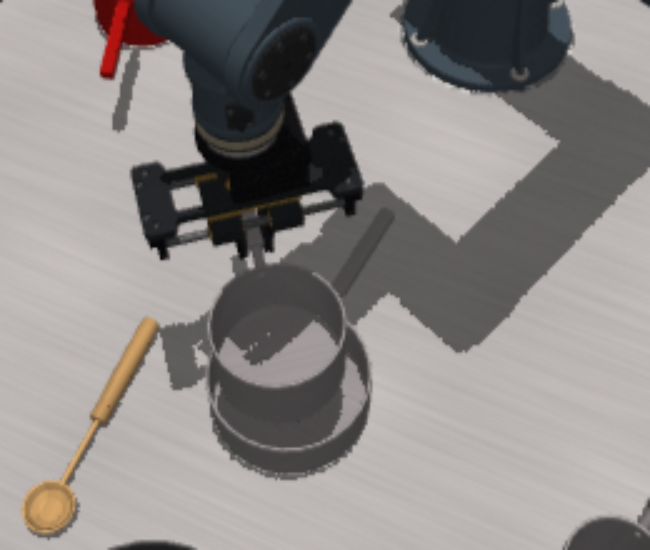

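Scene view: the held medium rim spans (208–346, row 325), directly over the large rim (208–371, row 385). I'll check the relative offset.

```bash
python3 - <<'E'
from h import *
f=lambda u,v:(180+u/2.5,120+v/2.5)
print(ray("scene",f(277,326),.164),ray("scene",f(289.5,384),.064))
for n,p in(("M",(.5584,-.0096,.164)),("L",(.5572,-.0066,.064))):
  q=proj("scene",np.array(p)); print(n,(q-[180,120])*2.5)
E
```

```text
[ 0.56355363 -0.0061288   0.164     ] [0.56885641 0.00484617 0.064     ]
M [276.05646053 319.85276887]
L [284.07140906 369.31177389]
```

Emit:
play_rows(rows="0 0 0 10 2 -3.5 1; 0 0 0 15 0 0 1; 0 0 0 15 0 0 1; 0 0 0 10 0 0 1; 0 0 0 0 0 0 1; 0 0 0 0 0 0 1")

```text
time: 6.02
position: [0.4896, -0.0628, 0.1039]
tool_rot: [0.297, 0.641, -0.297, 0.642]
ft_force: [0.1, -0.2, -3.3]
grip_width: 0.0151
```

Emit:
play_rows(rows="0 0 0 4 0 0 1; 0 0 0 4 0 0 1; 0 0 0 4 0 0 1; 0 0 0 0 0 0 1; 0 0 0 0 0 0 1")

```text
time: 6.43
position: [0.4886, -0.0622, 0.0915]
tool_rot: [0.297, 0.642, -0.297, 0.642]
ft_force: [0.5, -0.6, -4.1]
grip_width: 0.0152
```

```bash
python3 - <<'E'
from h import *
o=readout.get_obs(); m=R.from_quat(o["tool_rot"]).as_matrix(); ax=o["position"][:2]+.0895*m[:2,1]
print(o["position"],"axis",ax,o["ft_force"],o["moment"])
im=imaging.camera("scene"); cv2.imwrite("pics/s5.png",cv2.resize(im[190:320,220:360],None,fx=4.5,fy=4.5,interpolation=cv2.INTER_CUBIC))
E
```

```text
[ 0.48857491 -0.06215834  0.09148093] axis [ 0.55680727 -0.00423948] [ 0.51730703 -0.60609983 -4.13640078] [-0.19586635  0.16975465 -0.0231917 ]
```

View pics/s5.png

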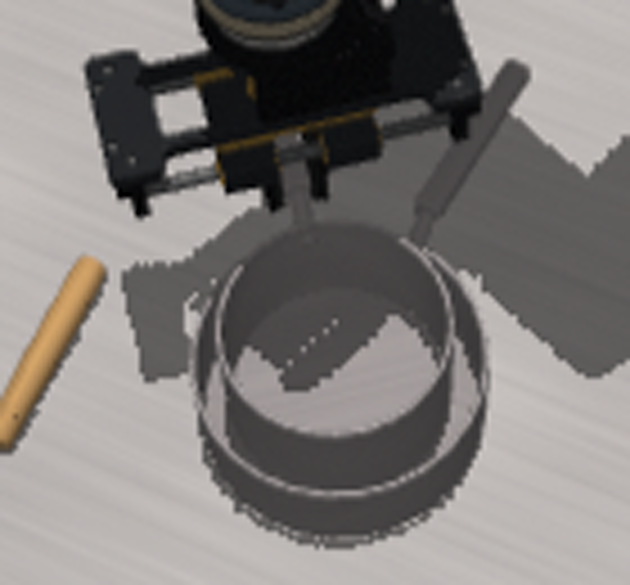

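The medium pan is down inside the large one: medium rim at columns 215–452, large rim at 193–488, about 4 mm off-centre and within the play. I'll trim this and lower gently.

Emit:
play_rows(rows="0 0 0 2 -1.5 -2.5 1; 0 0 0 2 0 0 1; 0 0 0 2 0 0 1; 0 0 0 1.5 0 0 1; 0 0 0 0 0 0 1; 0 0 0 0 0 0 1")

```text
time: 6.98
position: [0.4859, -0.0613, 0.0839]
tool_rot: [0.297, 0.642, -0.297, 0.642]
ft_force: [0.2, -0.1, -3.3]
grip_width: 0.0153
```

Emit:
play_rows(rows="0 0 0 1 0 0 1; 0 0 0 1 0 0 1; 0 0 0 0 0 0 1")

```text
time: 7.23
position: [0.4859, -0.0613, 0.0819]
tool_rot: [0.297, 0.642, -0.297, 0.642]
ft_force: [0.2, 0.1, -3.8]
grip_width: 0.0154
```

```bash
python3 - <<'E'
from h import *
o=readout.get_obs(); print(o["position"],o["ft_force"],o["moment"])
E
```

```text
[ 0.48588615 -0.06125408  0.08191041] [ 0.18676891  0.06856727 -3.77428639] [-0.18992166  0.09902798  0.00807771]
```

Emit:
play_rows(rows="0 0 0 1 0 0 1; 0 0 0 0 0 0 1; 0 0 0 0 0 0 1")

```text
time: 7.48
position: [0.486, -0.0613, 0.0811]
tool_rot: [0.297, 0.642, -0.297, 0.642]
ft_force: [0.3, -0.4, -2.8]
grip_width: 0.0153
```

Emit:
play_rows(rows="0 0 0 1 0 0 1; 0 0 0 0 0 0 1; 0 0 0 0 0 0 1")

```text
time: 7.73
position: [0.4861, -0.0613, 0.0801]
tool_rot: [0.297, 0.642, -0.297, 0.642]
ft_force: [-0.1, -0.3, -2.6]
grip_width: 0.0148
```

Emit:
play_rows(rows="0 0 0 0.7 0 0 1; 0 0 0 0 0 0 1; 0 0 0 0 0 0 1")

```text
time: 7.98
position: [0.4861, -0.0614, 0.0796]
tool_rot: [0.297, 0.642, -0.297, 0.642]
ft_force: [-1.2, -0.8, 1.1]
grip_width: 0.0155
```

Contact came exactly at the predicted height, so I'm releasing.

Emit:
play_rows(rows="0 0 0 0.3 0 0 1; 0 0 0 0 0 0 0.78; 0 0 0 0 0 0 0.7; 0 0 0 0 0 0 0.6; 0 0 0 0 0 0 0.6; 0 0 0 0 0 0 0.6; 0 0 0 0 0 0 0.6")

```text
time: 8.57
position: [0.486, -0.0613, 0.079]
tool_rot: [0.297, 0.642, -0.297, 0.642]
ft_force: [0.0, -0.9, 0.2]
grip_width: 0.0339
```

Emit:
play_rows(rows="0 0 0 -10 0 0 0.6; 0 0 0 -25 0 0 0.5; 0 0 0 -35 0 0 0.4; 0 0 0 -35 0 0 0.3; 0 0 0 -35 0 0 0.3; 0 0 0 0 0 0 0.3")

```text
time: 9.07
position: [0.4902, -0.0626, 0.2261]
tool_rot: [0.297, 0.637, -0.296, 0.647]
ft_force: [0.2, -0.3, 0.7]
grip_width: 0.058
```

```bash
python3 - <<'E'
from h import *
o=readout.get_obs(); c=imaging.camera_info("wrist"); im=imaging.camera("wrist"); cv2.imwrite("pics/w6.png",im)
np.savez("w6.npz",**c); m=R.from_quat(o["tool_rot"]).as_matrix()
print(o["position"],o["grip_width"],o["q"],np.degrees(np.arctan2(m[1,2],m[0,2])))
E
```

```text
[ 0.49016844 -0.06259001  0.22610299] 0.057956842876197436 [-3.53672367e-01  3.41588748e-01  1.76003572e+00  1.96657639e-04
  1.02522663e+00  5.12924574e-01] -49.66082194036079
```

View pics/w6.png

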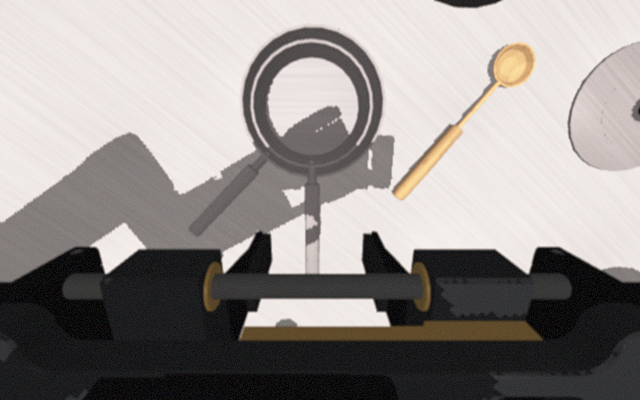

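The nest so far is concentric, with both rims centred near column 312. The medium handle bar's inner end is at (311,184), and the large handle runs from (262,165) to (192,232). Next I'll fetch the small pan.

```bash
python3 - <<'E'
from h import *
c=dict(np.load("w6.npz"))
a=ray("",(312,184),.105,c);b=ray("",(312,272),.105,c);u=(b-a)/np.linalg.norm(b-a)
print(a,b,np.linalg.norm(a-b),np.degrees(np.arctan2(u[1],u[0])),"axis",a-.077*u)
a=ray("",(259,170),.079,c);b=ray("",(193,231),.079,c);d=b-a;print(np.linalg.norm(d),"Lang",np.degrees(np.arctan2(d[1],d[0])))
l=ray("",(242,100),.064,c);r=ray("",(382,100),.064,c);print((l+r)/2,np.linalg.norm(l-r))
E
```

```text
[ 0.49507458 -0.05308674  0.105     ] [ 0.41535127 -0.12030796  0.105     ] 0.10428086359274463 -139.863036119478 axis [ 0.55394152 -0.00345124  0.105     ]
0.11076498120857818 Lang 171.98602416411745
[0.5594539  0.00113064 0.064     ] 0.15291271874794812
```

Emit:
play_rows(rows="0.12 0 0 0 0 0 0.3; 0.12 0 0 0 0 0 0.3; 0.12 0 0 0 0 0 0.3; 0.12 0 0 0 0 0 0.3; 0.12 0 0 0 0 0 0.3; 0.12 0 0 0 0 0 0.3; 0.12 0 0 0 0 0 0.3; 0.12 0 0 0 0 0 0.3")

```text
time: 9.78
position: [0.4849, -0.0609, 0.2181]
tool_rot: [-0.561, -0.431, 0.562, -0.43]
ft_force: [-0.2, -0.4, 0.2]
grip_width: 0.0611
```

Emit:
play_rows(rows="0 0 0 0 -4 -34 0.3; 0 0 0 0 -4 -34 0.3; 0 0 0 0 -4 -34 0.3; 0 0 0 0 -4 -34 0.3; 0 0 0 0 -4 -34 0.3; 0 0 0 0 -4 -34 0.3; 0 0 0 0 -4 -34 0.3; 0 0 0 0 -4 -34 0.3")

```text
time: 10.45
position: [0.5228, 0.2115, 0.2179]
tool_rot: [-0.559, -0.432, 0.561, -0.432]
ft_force: [-0.4, -0.7, -0.5]
grip_width: 0.0606
```

Emit:
play_rows(rows="0 0 0 0 -4 -34 0.3; 0 0 0 0 -4 -34 0.3; 0 0 0 0 -4 -34 0.3; 0 0 0 0 -2 -32 0.3; 0 0 0 0 0 0 0.3; 0 0 0 0 0 0 0.3")

```text
time: 10.95
position: [0.5432, 0.3443, 0.2175]
tool_rot: [-0.558, -0.433, 0.56, -0.433]
ft_force: [0.3, -0.3, -0.6]
grip_width: 0.061
```

```bash
python3 - <<'E'
from h import *
o=readout.get_obs(); c=imaging.camera_info("wrist"); im=imaging.camera("wrist"); cv2.imwrite("pics/w7.png",im)
np.savez("w7.npz",**c); m=R.from_quat(o["tool_rot"]).as_matrix()
print(o["position"],o["grip_width"],o["q"],np.degrees(np.arctan2(m[1,2],m[0,2])))
E
```

```text
[0.5432156  0.34426865 0.2174792 ] 0.061004652604231456 [ 3.91539089e-01  5.58822684e-01  1.38751118e+00 -2.88035797e-04
  1.19794719e+00  2.21567529e+00] -104.50916914332377
```

View pics/w7.png

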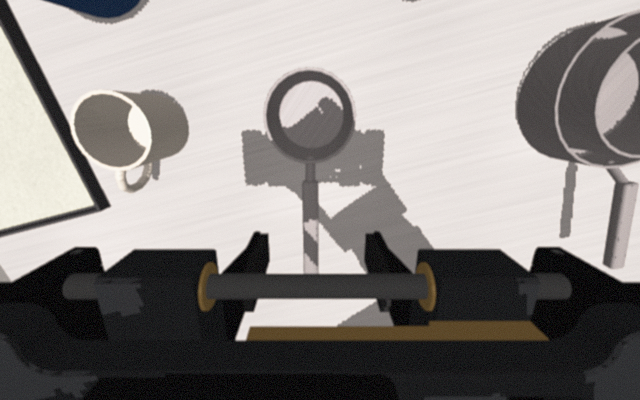

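Small pan: rim spans columns 265–356 (centre 310), bar inner end at (310,181), upright between the fingers.

```bash
python3 - <<'E'
from h import *
c=dict(np.load("w7.npz"))
a=ray("",(310,181),.119,c);b=ray("",(311,270),.119,c);u=(b-a)/np.linalg.norm(b-a)
axis=a-.059*u
print(a,np.degrees(np.arctan2(u[1],u[0])),"axis",axis)
l=ray("",(266,115),.104,c);r=ray("",(355,115),.104,c);print((l+r)/2,np.linalg.norm(l-r))
g=a+u*.015; g[2]=.093; o=readout.get_obs(); m=R.from_quat(o["tool_rot"]).as_matrix(); print("grasp",g,"tool shift mm",m.T@(g-o["position"])*1e3)
E
```

```text
[0.56133177 0.34565194 0.119     ] 165.7830402381383 axis [0.61852476 0.33116187 0.119     ]
[0.61941413 0.33007368 0.104     ] 0.08373905946511108
grasp [0.54679118 0.34933585 0.093     ] tool shift mm [124.55748118   2.2902408   -7.44972737]
```

Emit:
play_rows(rows="0 0 0 0 2.5 -7.5 0.3; 0 0 0 35 0 0 0.3; 0 0 0 35 0 0 0.3; 0 0 0 35 0 0 0.3; 0 0 0 19.5 0 0 0.3; 0 0 0 0 0 0 0.3; 0 0 0 0 0 0 0.3")

```text
time: 11.58
position: [0.5483, 0.3484, 0.0936]
tool_rot: [-0.559, -0.432, 0.561, -0.431]
ft_force: [0.4, 0.3, 0.5]
grip_width: 0.0609
```

Emit:
play_rows(rows="0 0 0 0 0 0 0.6; 0 0 0 0 0 0 0.8; 0 0 0 0 0 0 1; 0 0 0 0 0 0 1; 0 0 0 0 0 0 1; 0 0 0 0 0 0 1; 0 0 0 0 0 0 1; 0 0 0 0 0 0 1", squeeze=60)

```text
time: 12.25
position: [0.5486, 0.3498, 0.0947]
tool_rot: [0.56, 0.432, -0.56, 0.432]
ft_force: [1.0, -0.2, -0.2]
grip_width: 0.0155
```

```bash
python3 - <<'E'
from h import *
o=readout.get_obs(); m=R.from_quat(o["tool_rot"]).as_matrix()
print(o["position"],o["grip_width"],o["ft_force"],"axis dist",m.T@np.r_[np.array([.6185,.3312])-o["position"][:2],0]*1e3)
E
```

```text
[0.54858174 0.34980593 0.09465716] 0.01546905599242726 [ 1.03560755 -0.16661501 -0.17260458] axis dist [1.89682557e-03 7.23509576e+01 2.87273096e-01]
```

Emit:
play_rows(rows="0 0 0 -5 0 0 1; 0 0 0 -12 0 0 1; 0 0 0 -20 0 0 1; 0 0 0 -24 0 0 1; 0 0 0 -24 0 0 1; 0 0 0 -24 0 0 1; 0 0 0 -16 0 0 1; 0 0 0 0 0 0 1")

```text
time: 12.92
position: [0.5511, 0.3509, 0.225]
tool_rot: [0.563, 0.431, -0.556, 0.433]
ft_force: [0.5, 0.3, -2.0]
grip_width: 0.0152
```

Emit:
play_rows(rows="0 0 0 0 4 15 1; 0 0 0 0 7.5 30 1; 0 0 0 0 7.5 30 1; 0 0 0 0 7.5 30 1; 0 0 0 0 7.5 30 1; 0 0 0 0 7.5 30 1; 0 0 0 0 7.5 30 1; 0 0 0 0 7.5 30 1")

```text
time: 13.58
position: [0.5444, 0.1156, 0.218]
tool_rot: [-0.559, -0.433, 0.561, -0.431]
ft_force: [-0.6, 0.9, -2.0]
grip_width: 0.0154
```

Emit:
play_rows(rows="0 0 0 0 7.5 30 1; 0 0 0 0 7.5 30 1; 0 0 0 0 7.5 30 1; 0 0 0 0 7.5 30 1; 0 0 0 0 7.5 30 1; 0 0 0 0 7.5 25 1; 0 0 0 0 4 12 1; 0 0 0 0 0 0 1")

```text
time: 14.25
position: [0.5456, -0.0785, 0.2185]
tool_rot: [-0.56, -0.431, 0.561, -0.431]
ft_force: [-0.4, 0.6, -2.2]
grip_width: 0.0149
```

Emit:
play_rows(rows="-0.08 0 0 0 0 0 1; -0.115 0 0 0 0 0 1; -0.12 0 0 0 0 0 1; -0.12 0 0 0 0 0 1; -0.12 0 0 0 0 0 1; -0.12 0 0 0 0 0 1; -0.12 0 0 0 0 0 1; -0.12 0 0 0 0 0 1")

```text
time: 14.92
position: [0.5453, -0.0737, 0.2188]
tool_rot: [0.309, 0.637, -0.309, 0.635]
ft_force: [0.3, 0.5, -2.2]
grip_width: 0.0154
```

Emit:
play_rows(rows="-0.12 0 0 0 0 0 1; -0.12 0 0 0 0 0 1; -0.12 0 0 0 0 0 1; -0.12 0 0 0 0 0 1; -0.12 0 0 0 0 0 1; -0.12 0 0 0 0 0 1; -0.10 0 0 0 0 0 1; 0 0 0 0 0 0 1")

```text
time: 15.58
position: [0.5453, -0.0738, 0.2188]
tool_rot: [0.032, 0.707, -0.031, 0.706]
ft_force: [-0.2, 1.2, -2.5]
grip_width: 0.0151
```

```bash
python3 - <<'E'
from h import *
o=readout.get_obs(); m=R.from_quat(o["tool_rot"]).as_matrix(); ax=o["position"][:2]+.0724*m[:2,1]
print(o["position"],o["q"][5],o["ft_force"],np.degrees(np.arctan2(m[1,2],m[0,2])),"axis",ax,"shift",m.T@np.r_[np.array([.554,-.0035])-ax,0]*1e3)
im=imaging.camera("scene"); cv2.imwrite("pics/s8.png",cv2.resize(im[150:320,200:380],None,fx=3.4,fy=3.4,interpolation=cv2.INTER_CUBIC))
E
```

```text
[ 0.54532695 -0.07380743  0.21884889] -0.24931384404785598 [-0.2343623   1.24337868 -2.46340227] -5.084413970131527 axis [ 0.55174343 -0.00169236] shift [-0.0068031  -1.60053928  2.40788809]
```

View pics/s8.png

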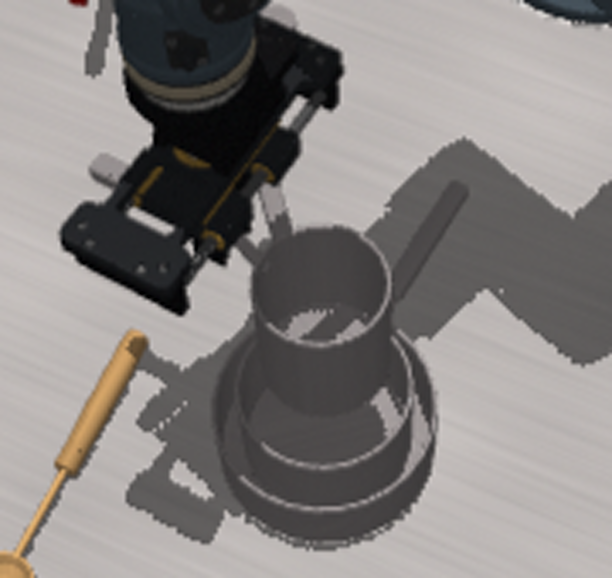

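The small pan hangs over the medium one, with its rim at columns 250–392 and the medium's at 238–413. Allowing for its height, it is aligned to about 2 mm, so I'm lowering.

Emit:
play_rows(rows="0 0 0 8 -0.8 1.5 1; 0 0 0 15 0 0 1; 0 0 0 15 0 0 1; 0 0 0 12 0 0 1; 0 0 0 8 0 0 1; 0 0 0 4 0 0 1; 0 0 0 0 0 0 1")

```text
time: 16.22
position: [0.5471, -0.0761, 0.1564]
tool_rot: [0.033, 0.707, -0.033, 0.706]
ft_force: [-0.3, 0.6, -1.8]
grip_width: 0.0152
```

Emit:
play_rows(rows="0 0 0 6 0 0 1; 0 0 0 6 0 0 1; 0 0 0 6 0 0 1; 0 0 0 4 0 0 1; 0 0 0 0 0 0 1")

```text
time: 16.63
position: [0.547, -0.0763, 0.1346]
tool_rot: [0.033, 0.707, -0.032, 0.706]
ft_force: [-0.2, -0.5, -0.8]
grip_width: 0.0153
```

Emit:
play_rows(rows="0 0 0 5 0 0 1; 0 0 0 5 0 0 1; 0 0 0 4 0 0 1; 0 0 0 3 0 0 1; 0 0 0 0 0 0 1")

```text
time: 17.05
position: [0.5472, -0.0763, 0.1178]
tool_rot: [0.033, 0.707, -0.032, 0.706]
ft_force: [-0.2, -0.1, -2.4]
grip_width: 0.0158
```

```bash
python3 - <<'E'
from h import *
o=readout.get_obs(); m=R.from_quat(o["tool_rot"]).as_matrix()
print(o["position"],o["position"][:2]+.0724*m[:2,1],o["ft_force"],o["moment"])
E
```

```text
[ 0.54719847 -0.07631385  0.11775525] [ 0.5538529  -0.00422031] [-0.2171153  -0.14627382 -2.42317925] [-0.14588178 -0.07615828  0.03525278]
```

Axis (0.5539,-0.0042) sits on the medium's axis, with no lateral force. There are 11 mm to go.

Emit:
play_rows(rows="0 0 0 3 0 0 1; 0 0 0 3 0 0 1; 0 0 0 2 0 0 1; 0 0 0 0 0 0 1; 0 0 0 0 0 0 1")

```text
time: 17.47
position: [0.5476, -0.0764, 0.1104]
tool_rot: [0.033, 0.706, -0.032, 0.706]
ft_force: [1.2, 0.7, -2.2]
grip_width: 0.0153
```

Emit:
play_rows(rows="0 0 0 1 0 0 1; 0 0 0 0 0 0 1; 0 0 0 1 0 0 1; 0 0 0 0 0 0 1; 0 0 0 0 0 0 1")

```text
time: 17.88
position: [0.5477, -0.0765, 0.1085]
tool_rot: [0.033, 0.706, -0.033, 0.706]
ft_force: [-0.3, -0.1, -2.3]
grip_width: 0.0154
```

Emit:
play_rows(rows="0 0 0 0.7 0 0 1; 0 0 0 0 0 0 1; 0 0 0 0 0 0 1")

```text
time: 18.13
position: [0.5477, -0.0765, 0.1078]
tool_rot: [0.033, 0.706, -0.032, 0.706]
ft_force: [-0.1, -1.1, -2.2]
grip_width: 0.0155
```

Emit:
play_rows(rows="0 0 0 0.7 0 0 1; 0 0 0 0 0 0 1; 0 0 0 0 0 0 1")

```text
time: 18.38
position: [0.5476, -0.0765, 0.1071]
tool_rot: [0.033, 0.706, -0.033, 0.706]
ft_force: [-0.4, -0.4, -1.4]
grip_width: 0.0154
```

Emit:
play_rows(rows="0 0 0 0.7 0 0 1; 0 0 0 0 0 0 1; 0 0 0 0 0 0 1")

```text
time: 18.63
position: [0.5479, -0.0766, 0.1066]
tool_rot: [0.032, 0.706, -0.033, 0.707]
ft_force: [-0.5, 0.6, 0.1]
grip_width: 0.0154
```

Emit:
play_rows(rows="0 0 0 0.4 0 0 1; 0 0 0 0 0 0 1; 0 0 0 0 0 0 0.78; 0 0 0 0 0 0 0.7; 0 0 0 0 0 0 0.65; 0 0 0 0 0 0 0.65; 0 0 0 0 0 0 0.65")

```text
time: 19.22
position: [0.5476, -0.0764, 0.1059]
tool_rot: [0.033, 0.706, -0.032, 0.706]
ft_force: [0.0, 0.3, -0.5]
grip_width: 0.0293
```

Emit:
play_rows(rows="0 0 0 -8 0 0 0.65; 0 0 0 -20 0 0 0.6; 0 0 0 -30 0 0 0.5; 0 0 0 -30 0 0 0.5; 0 0 0 -20 -20 0 0.5; 0 0 0 0 -30 0 0.5; 0 0 0 0 -30 0 0.5; 0 0 0 0 -30 0 0.5")

```text
time: 19.88
position: [0.5378, -0.1869, 0.2156]
tool_rot: [0.032, 0.706, -0.032, 0.707]
ft_force: [0.9, 0.8, 0.9]
grip_width: 0.0432
```

Emit:
play_rows(rows="0 0 0 0 -30 0 0.5; 0 0 0 0 -30 0 0.5; 0 0 0 0 -30 0 0.5; 0 0 0 0 -20 0 0.5; 0 0 0 0 0 0 0.5; 0 0 0 0 0 0 0.5")

```text
time: 20.38
position: [0.5272, -0.2964, 0.2143]
tool_rot: [0.033, 0.706, -0.033, 0.706]
ft_force: [-0.0, 0.6, -0.0]
grip_width: 0.0435
```

```bash
python3 - <<'E'
from h import *
o=readout.get_obs(); print(o["position"],o["ft_force"])
t=imaging.camera("top");s=imaging.camera("scene")
cv2.imwrite("pics/f9.png",np.hstack([cv2.resize(s[180:330,210:370],(480,450),interpolation=cv2.INTER_CUBIC),cv2.resize(t[100:250,262:362],(300,450),interpolation=cv2.INTER_CUBIC)]))
E
```

```text
[ 0.52716756 -0.29642224  0.21427511] [-0.02753759  0.62463905 -0.03843468]
```

View pics/f9.png

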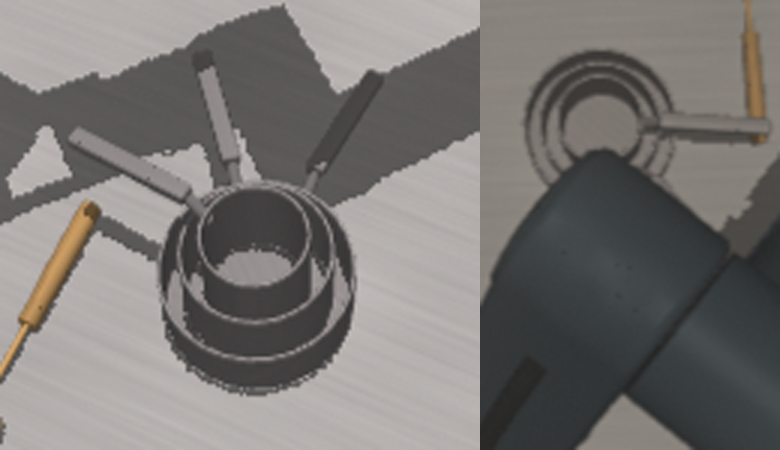

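The scene view shows three concentric rims and fanned handles: large (316,172)→(375,78), medium (233,158)→(205,60), small (188,192)→(76,134). I'll check the angles.

```bash
python3 - <<'E'
from h import *
for n,a,b,z in(("L",(316,170),(375,78),.079),("M",(233,158),(205,60),.105),("S",(188,190),(76,134),.131)):
    A,B=[ray("scene",(210+p[0]/3,180+p[1]/3),z) for p in(a,b)];d=B-A
    print(n,np.degrees(np.arctan2(d[1],d[0]))%360,np.linalg.norm(d))
E
```

```text
L 175.26843220208 0.1039062673110643
M 220.24876621354727 0.09912321157051474
S 265.70223830011696 0.10445500532191138
```

Handles are at 175°, 220° and 266°, so the steps are 45.0° and 45.5°. Handing in.

```bash
python3 -c "
from rig import robot; print(robot.hand_in())"
```

```text
the job is handed in; nothing more can be done
None
```

The saucepans are nested and the job is handed in: I set the medium pan inside the large one, then the small pan inside the medium. Both were lowered gently until they touched, within about 1 mm of the expected seating heights. The arm then backed off clear, at about 20 s of the 61 s allowed.

- **Handles:** the last scene picture put them at about 175° (large), 220° (medium) and 266° (small), so the steps are about 45.0° and 45.5°, both the same way round.
- **Nest:** the last pictures showed the three rims roughly concentric and looking level. I judged flat seating from contact height and the picture, and did not measure tilt after release.
- **Forces:** readings taken between moves stayed below about 5 N.
- **Disagreements:** positions from the top camera differed from the wrist camera by 5 to 8 mm, so I went by the wrist camera. One wrist picture, taken while the arm was still settling, gave the large handle as 172°; the other readings gave 175–176°.

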